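# Set the purge-gas manifold: half-open ball valve, metering valve two turns off its seat

### The job

Set up the bench gas manifold for a purge: first turn the yellow ball-valve lever to the red half-open line on its dial, and only then use the blue crank handle to close the red handwheel all the way to its stop and back it off exactly two full turns. Finish still gripping the crank handle there, between the fingers and standing still - do not let go of it - and leave the other things on the bench where they are.

Things in the scene. Friction and masses are not known exactly. Their poses are not given: they have to be found in the camera images.
- manifold: bench gas manifold, fixed to the worktop: aluminium base plate 110 x 340 x 12 mm carrying a horizontal brass line along its own y (top of the line 58 mm above the worktop), a ball valve with a yellow lever at its +y end (left) and a metering valve with a red handwheel at its -y end (right), 210 mm apart. Origin: centre of the plate's underside, on the worktop; x away from the robot, y left, z up (turned a little about z).
- lever_axis (a point): pivot of the yellow lever, at the lever's mid height, 96 mm above the worktop; manifold frame (0, 105, 96) mm
- lever_grip (a point): point on the lever's yellow sleeve, 80 mm from the pivot, at mid height. The sleeve is 16 mm wide, 12 mm thick (z 90 to 102 mm) and runs from 45 to 105 mm from the pivot, with free space beside and below it
- lever (a joint): ball valve lever angle, rad: 0 shut (lever points along the manifold's -x, toward the robot), 1.571 fully open (along the manifold's +y, to the left), so it opens clockwise seen from above. The red line on the white dial under it (dial radius 47 mm; black ticks mark shut and fully open) is half open, 0.785. Stiff, about 3 N at the sleeve; it stays where it is left
- wheel_axis (a point): centre of the red handwheel, on its vertical axis, at rim mid height, 106 mm above the worktop; manifold frame (0, -105, 106) mm. Rim 112 mm across, 12 mm thick (top at 112 mm)
- crank_handle: upright blue cylinder on the handwheel's rim, 18 mm in diameter and 48 mm tall, 50 mm from the wheel's axis; it spins freely on its own pin, so it can be gripped and led round the circle without turning the gripper. Origin: centre of its foot (113 mm above the worktop); top at 161 mm. z up along its axis. Nothing on the wheel rises above the foot
- crank_grip (a point): middle of the crank handle, on its axis, 28 mm above its foot (141 mm above the worktop)
- wheel (a joint): handwheel angle, rad: 0 is the hard stop (valve shut); it grows anticlockwise seen from above as the valve opens, 6.283 a turn, and counts on over several turns (end at 22). At the stop the handle stands over the black line on the white disc under the wheel, which points along the manifold's -x, and so it does again after each full turn. It turns with 2 to 6 N at the handle and stays where it is left
- marker_blue: blue-capped marker pen 138 long (mm), a bystander; origin: centre of its underside
- forceps: steel forceps 128 long (mm), a bystander; origin: centre of its underside
- beaker: clear beaker 70 across, 86 high (mm), a bystander; origin: centre of its underside
- aspirator_flask: clear flask with orange bung, 110 across, 188 high (mm), a bystander; origin: centre of its underside
- wash_bottle: white bottle with red cap, 68 across, 164 high (mm), a bystander; origin: centre of its underside
- lab_timer: beige clockwork timer 62 x 100 x 114 (mm), a bystander; origin: centre of its underside

How it is judged:
By the outcome, as a careful person would: the job done as asked, in the order asked, and still so for the second after the job is handed in, while the arm keeps its last pose, push and grip.
It also fails if it takes over 67 s, if anything falls off the work surface, if the arm or the gripper's body presses on something with over 40 N, if the wrist force passes 120 N, or if a joint passes its speed limit or range.

### The arm

A 6-joint arm with a two-finger parallel gripper is mounted at the origin on a cart in front of the work surface, level with it; the furniture and walls round the work are solid. World frame = base frame: x ahead of the robot, y to its left, z up, the work surface at z = 0. Lengths are in m, angles in rad, forces in N, time in s.
With the tool pointing down it reaches from about 0.375 to 0.9 m from the base axis. Payload 3.1 kg.
Tool frame: the origin (TCP) lies on the centre line of the jaws, within the pads' length; the fingertips stand robot.tip_reach ahead of it and the grasp point (between the pads) lies 8 mm behind it (robot.tip_reach is the distance from the TCP to the fingertips, in m); z points along the fingers, y is the line along which they close (so a half turn about z gives the same grasp; the last joint's range is limited). The gripper opens to 87 mm and grips with 3 to 60 N. Pads are 19 mm wide; open, the fingers measure 117 mm over their backs; the gripper's body (75 mm by 190 mm) begins 51 mm behind the grasp point.
Start: joints at [1.062, 0.527, 1.433, -0, 1.181, -0.178], TCP at [0.202, 0.591, 0.234] pointing down, gripper open.
Joint ranges: [-3.08, 3.08], [-0.75, 2.2], [0.22, 2.44], [-1.43, 4.57], [0, 2.65], [-2.85, 2.85]. Speed limits (rad/s): [2.79, 2.79, 3.14, 3.14, 3.14, 3.14].

### API

Orientations are given as a unit quaternion [x, y, z, w].
In Python, from rig import robot gives the robot as it stands.
- The arm moves only by the tool jog_arm, never from a script. Its argument "motion" is one flat list of numbers, 7 for each row, row after row: the shift along the tool's x, y, z scaled (see below), then the turn, a rotation vector about the tool's x, y, z scaled (see below), then the gripper's target within -1 to 1 (shut at 1, half-way at 0, fully open at -1). In form: [x, y, z, rx, ry, rz, hand, x, y, z, rx, ry, rz, hand, ...]. A call has 1 to 12 rows; each row shifts and turns the commanded pose from where the row before left it, along the tool's axes as they then stand; what a row does not reach is not made up. The controller multiplies each number of a shift by 4 cm and each number of a turn by 4 degrees. A row lasts 1/8 s, in which the tool goes at most 62.5 mm and 10.7 degrees, less where a joint would pass 70% of its speed; a pose out of reach is approached as far as the arm can. A call with a number of a shift or a turn outside -1 to 1 is refused whole. A call with a gripper value outside its range is refused whole. The fingers move at their own pace and stop on an object; "grip_force" is the grip in N (left out, the last holds). Time passes only in rows, so rows that do not move let the fingers close. It gives the time, the measured TCP pose, the force, the opening and the grip force at its end, in the units of the state.
- robot.get_obs(): the state, without advancing time (a new reading comes with each control period).
- robot.camera(name): name is "side" or "top" or "wrist"; returns the picture (480x640x3 uint8, blue, green, red); there is no depth.
- robot.calibration(name): a dict with "fx", "fy", "cx", "cy" (pixels), "dist_coeffs" ([k1, k2, p1, p2, k3] as OpenCV has them; the pictures are not rectified), "R" (3x3) and "t" (3): a world point X has camera coordinates R X + t; the wrist camera has in their place "T_tool_cam" (4x4, takes a point from camera to tool coordinates, whose origin is the TCP and whose axes are the flange's). Camera axes: x right, y down, z forward; pixel columns grow to the right and rows downward; lengths in m; the calibration is good to about 2 mm. A picture is of the moment at which its call begins: read the wrist's pose just before it. calibration takes no time and is no camera call.
- robot.hand_in(): hands the job in; it is judged then, once.
The state is a dict: "time": time; "q": joint angles; "joint_velocities": joint speeds; "joint_torque": joint torques, N m; "position": TCP position; "tool_rot": TCP orientation; "ft_force": force on the tool from outside, world axes, zero at the start; "moment": the same for the moment, N m; "grip_width": finger opening in m; "grip_force": force on a finger pad.
Only numpy, scipy, OpenCV 4.12 (cv2) and the standard library are available. Lean on these libraries where they do the work, as an engineer would, in place of code of your own. Each camera call takes 0.05 s, during which the arm holds its last target. There are 200 camera calls.

## Working session

There is one attempt and no reset: what is moved stays moved. The work goes in short steps, Python scripts to look and compute and a tool call to move; the robot and the scene stay as the last step left them, time stands still between calls to the robot, and variables do not carry over. Pictures are saved under pics/ and viewed, at most 10 in all, crops included, and the job is handed in when it is done.

Besides the shell and the picture viewer there is one more tool, called as name(argument=value, ...) on one line, values as JSON. jog_arm: Moves the arm, as the interface text tells. Shifts and turns lie within -1 to 1; 1 stands for 4 cm of shift or 4 degrees of turn. Its arguments: {"type":"object","properties":{"motion":{"type":"array","items":{"type":"number"}},"grip_force":{"type":"number"}},"required":["motion"]}

```bash
mkdir -p pics; ls; python3 - <<'E'
from rig import robot
import cv2
print(robot.get_obs(), robot.tip_reach)
for n in("top","side"):
    im=robot.camera(n); cv2.imwrite(f"pics/{n}0.png",im)
    print(n,robot.calibration(n))
print(robot.calibration("wrist"))
E
```

```text
pics
{'time': 0.0, 'q': array([ 1.06251156e+00,  5.28455717e-01,  1.43387874e+00,  4.58772108e-06,
        1.18140929e+00, -1.78525177e-01]), 'joint_velocities': array([-3.36653117e-04, -1.43491323e-03, -2.60804303e-04, -1.31811586e-03,
        1.89385765e-06,  1.54483052e-03]), 'joint_torque': array([ 1.42424087e-03, -4.40034449e+01, -1.76592761e+01,  6.33980753e-02,
        5.80437889e-02, -1.64569719e-04]), 'position': array([0.20202403, 0.590708  , 0.23258553]), 'tool_rot': array([ 1.64134525e-01,  9.86437378e-01, -1.01203596e-03, -3.64129017e-04]), 'ft_force': array([0.11537264, 0.17961658, 0.27967015]), 'moment': array([ 0.03290767, -0.01616409, -0.00754694]), 'grip_force': 0.0, 'grip_width': 0.08705248043322494} 0.011
top {'fx': 451.03280582817877, 'fy': 451.03280582817877, 'cx': 324.1496814096729, 'cy': 235.64260325331537, 'dist_coeffs': array([-0.02723239,  0.        ,  0.        ,  0.        ,  0.        ]), 'R': array([[-0.00357566, -0.99992665,  0.01157175],
       [-0.99633227,  0.00257301, -0.08553008],
       [ 0.08549403, -0.01183513, -0.99626839]]), 't': array([-0.06
[... 276 characters left out ...]
96],
       [-0.11634625, -0.33949155, -0.93338579],
       [ 0.29298561,  0.88621766, -0.3588561 ]]), 't': array([-0.50472382,  0.13735269,  1.21091851])}
{'fx': 353.000387186374, 'fy': 353.000387186374, 'cx': 314.7280570600154, 'cy': 241.44466710347285, 'dist_coeffs': array([-0.01828635,  0.        ,  0.        ,  0.        ,  0.        ]), 'T_tool_cam': array([[ 1.06013427e-03, -9.70634339e-01, -2.40557387e-01,
         6.55792055e-02],
       [ 9.99999389e-01,  1.10458971e-03, -4.99634612e-05,
         6.20304437e-04],
       [ 3.14213467e-04, -2.40557187e-01,  9.70634916e-01,
        -1.52538294e-01],
       [ 0.00000000e+00,  0.00000000e+00,  0.00000000e+00,
         1.00000000e+00]])}
```

View pics/top0.png

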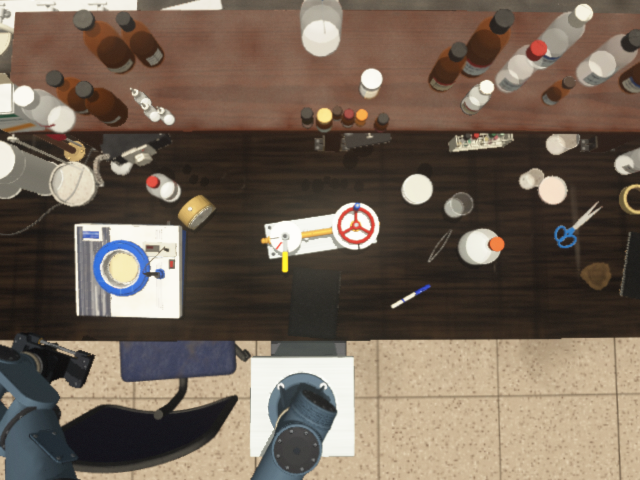

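View pics/side0.png

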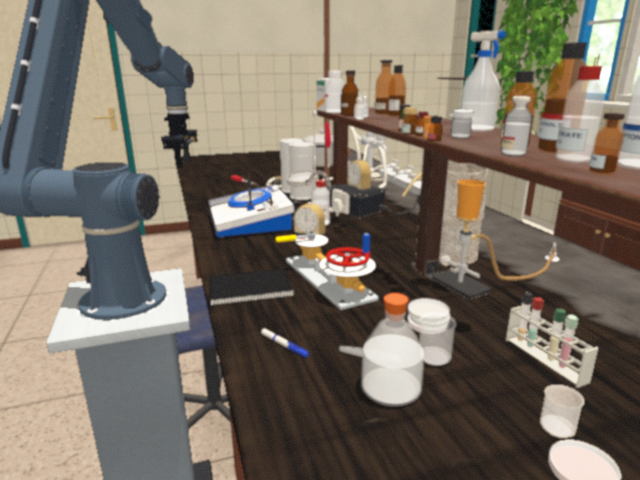

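The top view shows the manifold: lever pivot about (286,240), lever tip (285,270), wheel centre about (355,227), blue crank handle about (357,208), on the far side of the wheel. I'll enlarge both views.

```bash
cat > h.py <<'E'
import numpy as np, cv2
from rig import robot
from scipy.spatial.transform import Rotation as Ro
def cam(n,obs=None):
    c=robot.calibration(n)
    K=np.array([[c['fx'],0,c['cx']],[0,c['fy'],c['cy']],[0,0,1.]])
    if n=="wrist":
        T=np.eye(4);T[:3,:3]=Ro.from_quat(obs['tool_rot']).as_matrix();T[:3,3]=obs['position']
        W=np.linalg.inv(T@c['T_tool_cam']);R,t=W[:3,:3],W[:3,3]
    else: R,t=np.array(c['R']),np.array(c['t'])
    return K,np.array(c['dist_coeffs']),R,t
def back(n,uv,z,obs=None):
    K,d,R,t=cam(n,obs)
    p=cv2.undistortPoints(np.array([[uv]],float),K,d)[0,0]
    r=R.T@np.array([p[0],p[1],1]);o=-R.T@t
    return o+r*(z-o[2])/r[2]
def proj(n,X,obs=None):
    K,d,R,t=cam(n,obs)
    return cv2.projectPoints(np.atleast_2d(np.array(X,float)),cv2.Rodrigues(R)[0],t,K,d)[0][:,0]
E
python3 - <<'E'
import cv2
a=cv2.imread("pics/top0.png")[195:285,255:390]
cv2.imwrite("pics/topc.png",cv2.resize(a,None,fx=5.9,fy=5.9,interpolation=cv2.INTER_CUBIC))
E
```

```text
(no output)
```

View pics/topc.png

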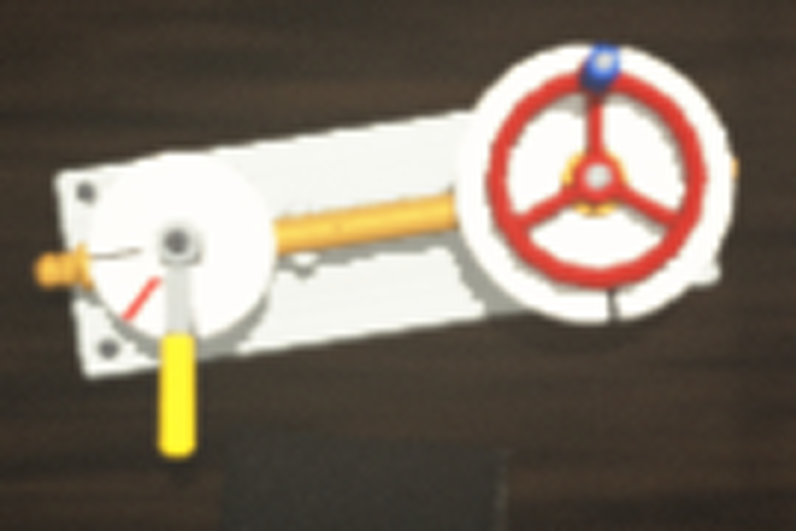

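```bash
python3 - <<'E'
from h import *
f=lambda u,v:(255+(u+.5)/5.9-.5,195+(v+.5)/5.9-.5)
P=back("top",f(178,242),.10);T=back("top",f(177,457),.096)
# wheel rim centre from ellipse extents at z .112
W=back("top",f(597,179),.109)
H=back("top",f(605,62),.161);B=back("top",f(612,305),.09)
r0=back("top",f(118+10,318),.085); r1=back("top",f(157,282),.085)
ax=P-W; yaw=np.arctan2(-ax[0],ax[1])
print(P,T,W,H,np.linalg.norm(ax[:2]),"yaw",yaw)
M=(P+W)/2
Rm=Ro.from_euler('z',yaw).as_matrix().T
l=lambda X:Rm@(X-M)
ang=lambda v:np.arctan2(v[1],-v[0])  # clockwise from -x towards +y
print("lever",ang(l(T)-l(P)),"len",np.linalg.norm((T-P)[:2]),"red",ang(l(r0)-l(P)),ang(l(r1)-l(P)))
h=l(H)-l(W);print("crank r",np.linalg.norm(h[:2]),"wheel ccw from -x",np.arctan2(-h[1],-h[0])%(2*np.pi))
print("line",l(B)-l(W)) ; print(proj("wrist",[W,P],robot.get_obs()))
E
```

```text
[0.51757372 0.0454119  0.1       ] [0.41125864 0.04581433 0.096     ] [ 0.54753837 -0.16219029  0.109     ] [ 0.59793517 -0.16226349  0.161     ] 0.20975354965951953 yaw 0.14334686735677063
lever 0.1471321253907214 len 0.10631583980362502 red 0.7582042416795767 0.6952907883624203
crank r 0.050396854075476824 wheel ccw from -x 2.9967932859000035
line [-0.06184673  0.00037174 -0.019     ]
[[-153.92640652  670.20787143]
 [ -29.39383939  619.57290559]]
```

Wheel ~3.0 rad (plus unknown turns), lever ~0.147, manifold yaw ~0.143. I'll move to above the lever sleeve (0.4376, 0.0457), going up first.

jog_arm(motion=[0, 0, -0.35, 0, 0, -0.945, -1, 0, 0, -0.35, 0, 0, -0.945, -1, 0, 0, -0.35, 0, 0, -0.945, -1, 0, 0, -0.35, 0, 0, -0.945, -1, 0, 0, -0.35, 0, 0, -0.945, -1, -0.3, -1, 0, 0, 0, 0, -1, -0.3, -1, 0, 0, 0, 0, -1, -0.3, -1, 0, 0, 0, 0, -1, -0.3, -1, 0, 0, 0, 0, -1, -0.3, -1, 0, 0, 0, 0, -1, -0.3, -1, 0, 0, 0, 0, -1, -0.3, -1, 0, 0, 0, 0, -1])

```text
time: 1.6
position: [0.2864, 0.3099, 0.3033]
tool_rot: [-0.0, 1.0, -0.0, -0.0]
ft_force: [0.5, -0.6, -0.3]
grip_width: 0.0872
grip_force: 0.0
```

jog_arm(motion=[-0.54, -0.945, 0, 0, 0, 0, -1, -0.54, -0.945, 0, 0, 0, 0, -1, -0.54, -0.945, 0, 0, 0, 0, -1, -0.54, -0.945, 0.5, 0, 0, 0, -1, -0.54, -0.945, 0.5, 0, 0, 0, -1, -0.54, -0.945, 0.5, 0, 0, 0, -1, -0.54, -0.945, 0.5, 0, 0, 0, -1, 0, 0, 0, 0, 0, 0, 0.3, 0, 0, 0, 0, 0, 0, 0.3])

```text
time: 2.72
position: [0.4369, 0.047, 0.2233]
tool_rot: [0.0, 1.0, 0.0, -0.001]
ft_force: [-0.6, -0.1, 0.1]
grip_width: 0.0742
grip_force: 0.0
```

```bash
python3 - <<'E'
from h import *
o=robot.get_obs();im=robot.camera("wrist");cv2.imwrite("pics/w1.png",im)
np.save("o1.npy",np.r_[o['position'],o['tool_rot']])
print(o['position'],o['grip_width'],proj("wrist",[[.5176,.0454,.1],[.4376,.0457,.102],[.5475,-.162,.112]],o))
E
```

```text
[0.43690899 0.04696863 0.22331382] 0.0741593348164249 [[311.9939943  329.55244995]
 [312.21376221 239.51556545]
 [ 69.20484727 367.27909216]]
```

View pics/w1.png

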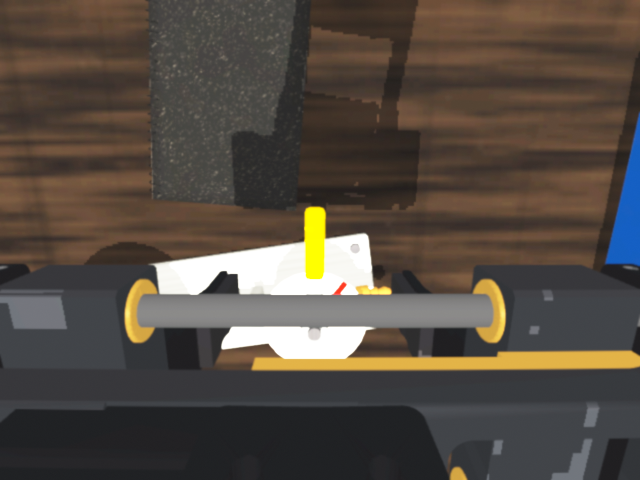

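The wrist view shows the sleeve running from (315,208) to (315,278), the pivot screw at (314,334) and the red line near (340,290). The sleeve lies straight between the fingers.

```bash
python3 - <<'E'
from h import *
a=np.load("o1.npy");o=dict(position=a[:3],tool_rot=a[3:])
P=back("wrist",(314.3,334),.103,o)
for uv in((315.3,210),(315.1,244),(314.8,276)): print(back("wrist",uv,.102,o))
print("pivot",P)
for uv in((345,283.5),(335,296)): print("red",back("wrist",uv,.085,o))
im=cv2.imread("pics/w1.png")[200:345,215:395]
cv2.imwrite("pics/w1c.png",cv2.resize(im,None,fx=4.1,fy=4.1,interpolation=cv2.INTER_CUBIC))
E
```

```text
[0.41385515 0.04814239 0.102     ]
[0.44129188 0.04800644 0.102     ]
[0.4683336 0.047781  0.102    ]
pivot [0.52018403 0.04738223 0.103     ]
red [0.48124964 0.07422484 0.085     ]
red [0.49296408 0.06564415 0.085     ]
```

View pics/w1c.png

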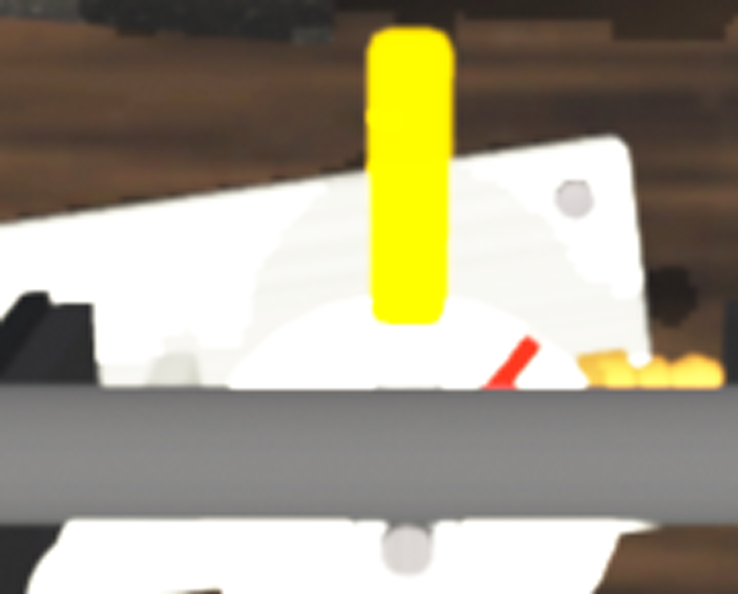

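jog_arm(motion=[-0.05, 0.02, 0.84, 0, 0, 0, 0.3, 0, 0, 0.84, 0, 0, 0, 0.3, 0, 0, 0.84, 0, 0, 0, 0.3, 0, 0, 0.84, 0, 0, 0, 0.5, 0, 0, 0, 0, 0, 0, 1, 0, 0, 0, 0, 0, 0, 1, 0, 0, 0, 0, 0, 0, 1, 0, 0, 0, 0, 0, 0, 1, 0, 0, 0, 0, 0, 0, 1, 0, 0, 0, 0, 0, 0, 1], grip_force=25)

```text
time: 4.03
position: [0.4387, 0.0477, 0.0894]
tool_rot: [-0.0, 1.0, 0.0, -0.001]
ft_force: [-2.8, 0.7, -5.5]
grip_width: 0.0158
grip_force: 25.0
```

jog_arm(motion=[-0.004, 0.1275, 0, 0, 0, 0.91, 1, -0.004, 0.1275, 0, 0, 0, 0.91, 1, -0.004, 0.1275, 0, 0, 0, 0.91, 1, -0.004, 0.1275, 0, 0, 0, 0.91, 1, -0.004, 0.1275, 0, 0, 0, 0.91, 1, -0.004, 0.1275, 0, 0, 0, 0.91, 1, -0.004, 0.1275, 0, 0, 0, 0.91, 1, -0.004, 0.1275, 0, 0, 0, 0.91, 1, -0.004, 0.1275, 0, 0, 0, 0.91, 1, -0.004, 0.1275, 0, 0, 0, 0.91, 1, 0, 0, 0, 0, 0, 0, 1, 0, 0, 0, 0, 0, 0, 1])

```text
time: 5.52
position: [0.4554, 0.0949, 0.0894]
tool_rot: [0.312, 0.95, -0.0, 0.0]
ft_force: [-2.4, -2.9, -3.9]
grip_width: 0.0157
grip_force: 25.0
```

```bash
python3 - <<'E'
from h import *
o=robot.get_obs();R=Ro.from_quat(o['tool_rot']).as_matrix()
print(o['position'],o['ft_force'],o['moment'],"tool x ang",np.arctan2(R[1,0],-R[0,0]))
for C in((.519,.0465),(.5202,.0474),(.5176,.0454)): print(np.arctan2(o['position'][1]-C[1],C[0]-o['position'][0]))
E
```

```text
[0.45541488 0.09489426 0.08937512] [-2.44790866 -2.93768195 -3.90174251] [-0.44093194  0.45667548 -0.35651672] tool x ang 0.63488554986049
0.6505635631951303
0.6325999353313082
0.6722469469041406
```

jog_arm(motion=[0, 0, 0, 0, 0, 0, 0, 0, 0, 0, 0, 0, 0, 0, 0, 0, 0, 0, 0, 0, 0, 0, 0, -0.5, 0, 0, 0, 0, 0, 0, -1, 0, 0, 0, 0, 0, 0, -1, 0, 0, 0, 0, -0.6, 0, -1, 0, 0, 0, 0, -0.6, 0, -0.5, 0, 0, 0, 0, -0.7, 0, 0, 0, 0, 0, 0, 0, 0, 0, 0, 0, 0, 0])

```text
time: 6.78
position: [0.5183, 0.0491, 0.2498]
tool_rot: [0.313, 0.95, 0.0, 0.002]
ft_force: [0.0, 0.3, -0.2]
grip_width: 0.0434
grip_force: 0.0
```

```bash
python3 - <<'E'
from h import *
o=robot.get_obs();im=robot.camera("wrist");cv2.imwrite("pics/w2.png",im)
np.save("o2.npy",np.r_[o['position'],o['tool_rot']])
p=proj("wrist",[.519,.0465,.1],o)[0];print(o['position'],p,im.shape)
x,y=np.clip(p.astype(int)-[90,100],0,None)
c=im[y:y+150,x:x+180];print("crop",x,y)
cv2.imwrite("pics/w2c.png",cv2.resize(c,None,fx=4,fy=4,interpolation=cv2.INTER_CUBIC))
E
```

```text
[0.51833657 0.04913226 0.24981242] [311.94611637 233.08816585] (480, 640, 3)
crop 221 133
```

View pics/w2c.png

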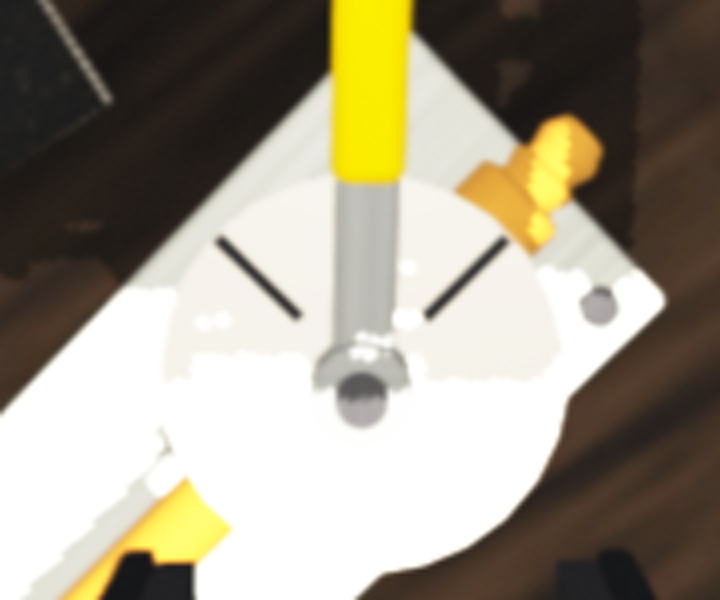

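The crop shows the lever covering the red line. The black ticks run from (218,240) to (298,317) and from (507,240) to (428,317), so they're symmetric about u≈363. The lever axis runs from the pivot (362,402) through (368,180) to (372,0). I'll turn that into an angle.

```bash
python3 - <<'E'
from h import *
a=np.load("o2.npy");o=dict(position=a[:3],tool_rot=a[3:])
f=lambda u,v:(221+(u+.5)/4-.5,133+(v+.5)/4-.5)
b=lambda u,v,z:back("wrist",f(u,v),z,o)
an=lambda d:np.arctan2(d[1],-d[0])
for z in(.078,.084):
    l=an(b(218,240,z)-b(298,317,z));r=an(b(507,240,z)-b(428,317,z));print("ticks",l,r,(l+r)/2)
s0,s1=b(371,5,.102),b(368.5,178,.102);print("sleeve",an(s0-s1))
for z in(.102,.108): print("pivot->",an(s0-b(362,402,z)),b(362,402,z))
im=cv2.imread("pics/w2.png");hsv=cv2.cvtColor(im,cv2.COLOR_BGR2HSV)
m=cv2.inRange(hsv,(22,150,120),(35,255,255))
n,lab,st,ce=cv2.connectedComponentsWithStats(m);i=1+np.argmax(st[1:,4]);print(st[i])
pts=[]
for v in range(st[i,1]+6,st[i,1]+st[i,3]-6):
    u=np.where(lab[v]==i)[0];pts.append(back("wrist",(u.min()/2+u.max()/2,v),.102,o)[:2])
p=np.array(pts);vx,vy,_,_=cv2.fitLine(p.astype(np.float32),cv2.DIST_L2,0,.01,.001).ravel()
d=np.array([vx,vy])*(-np.sign(vx));print("fit",an(d),p[0],p[-1])
E
```

```text
ticks -0.1572617536280108 1.4244206970136595 0.6335794716928244
ticks -0.15726175362801062 1.4244206970136593 0.6335794716928244
sleeve 0.6514910571679665
pivot-> 0.6600794933881379 [0.51824618 0.04618458 0.102     ]
pivot-> 0.6597837280170102 [0.51718815 0.04703643 0.108     ]
[ 303  103   22   76 1443]
fit 0.66775435 [0.43752292 0.10890489] [0.47685094 0.07830696]
```

Lever within about 1° of the red line: good. Now turn back to the square orientation and go to the crank handle.

jog_arm(motion=[0, 0, 0, 0, 0, -0.91, -0.2, 0, 0, 0, 0, 0, -0.91, -0.2, 0, 0, 0, 0, 0, -0.91, -0.2, 0, 0, 0, 0, 0, -0.91, -0.2, 0, 0, 0, 0, 0, -0.91, -0.2, 0, 0, 0, 0, 0, -0.91, -0.2, 0, 0, 0, 0, 0, -0.91, -0.2, 0, 0, 0, 0, 0, -0.91, -0.2, 0, 0, 0, 0, 0, -0.91, -0.2, 0, 0, 0, 0, 0, -0.91, -0.2])

```text
time: 8.07
position: [0.5147, 0.0511, 0.2486]
tool_rot: [-0.002, 1.0, 0.0, -0.001]
ft_force: [-0.5, -0.6, -0.3]
grip_width: 0.0519
grip_force: 0.0
```

jog_arm(motion=[-0.3, -0.88, 0, 0, 0, 0, -0.2, -0.3, -0.88, 0, 0, 0, 0, -0.2, -0.3, -0.88, 0, 0, 0, 0, -0.2, -0.3, -0.88, 0, 0, 0, 0, -0.2, -0.3, -0.88, 0, 0, 0, 0, -0.2, -0.3, -0.88, 0, 0, 0, 0, -0.2, 0, 0, 0, 0, 0, 0, -0.2, 0, 0, 0, 0, 0, 0, -0.2])

```text
time: 9.07
position: [0.5873, -0.1595, 0.2485]
tool_rot: [-0.0, 1.0, 0.001, -0.001]
ft_force: [0.5, 1.2, -0.5]
grip_width: 0.0524
grip_force: 0.0
```

```bash
python3 - <<'E'
from h import *
o=robot.get_obs();im=robot.camera("wrist");cv2.imwrite("pics/w3.png",im)
np.save("o3.npy",np.r_[o['position'],o['tool_rot']])
print(o['position'],o['grip_width'],proj("wrist",[[.5978,-.162,.161],[.5478,-.1618,.112]],o))
E
```

```text
[ 0.58725578 -0.1595443   0.24846518] 0.05240627122800941 [[310.0932517  264.16581352]
 [310.89480769 187.25621951]]
```

View pics/w3.png

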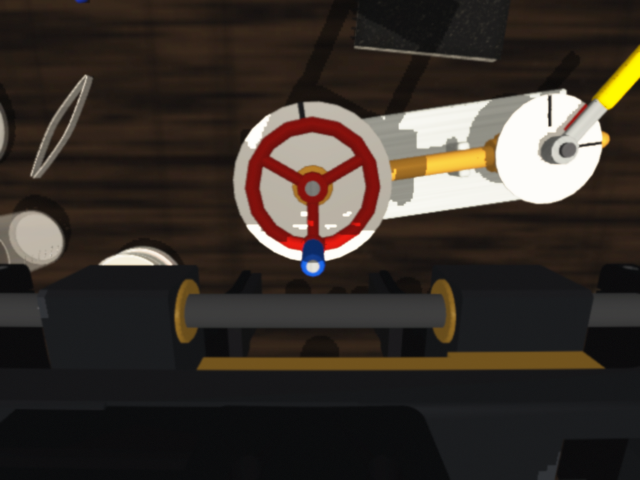

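The wrist view shows the blue handle top at (312,267) and the hub at (312,188), within about 2 mm of prediction. I'll go down over the handle and grip it.

jog_arm(motion=[-0.29, -0.03, 0, 0, 0, 0, -0.2, 0, 0, 0.72, 0, 0, 0, -0.2, 0, 0, 0.72, 0, 0, 0, -0.2, 0, 0, 0.72, 0, 0, 0, -0.2, 0, 0, 0.72, 0, 0, 0, -0.2, 0, 0, 0, 0, 0, 0, 1, 0, 0, 0, 0, 0, 0, 1, 0, 0, 0, 0, 0, 0, 1, 0, 0, 0, 0, 0, 0, 1, 0, 0, 0, 0, 0, 0, 1], grip_force=40)

```text
time: 10.38
position: [0.6006, -0.1621, 0.1351]
tool_rot: [0.0, 1.0, 0.0, 0.001]
ft_force: [-0.2, 1.7, 4.2]
grip_width: 0.0167
grip_force: 40.0
```

jog_arm(motion=[0.043, -0.323, 0, 0, 0, 0, 1, 0.125, -0.302, 0, 0, 0, 0, 1, 0.199, -0.259, 0, 0, 0, 0, 1, 0.259, -0.199, 0, 0, 0, 0, 1, 0.302, -0.125, 0, 0, 0, 0, 1, 0.323, -0.043, 0, 0, 0, 0, 1, 0.323, 0.043, 0, 0, 0, 0, 1, 0.302, 0.125, 0, 0, 0, 0, 1, 0.259, 0.199, 0, 0, 0, 0, 1, 0.199, 0.259, 0, 0, 0, 0, 1, 0.125, 0.302, 0, 0, 0, 0, 1, 0, 0, 0, 0, 0, 0, 1])

```text
time: 11.88
position: [0.5023, -0.1746, 0.135]
tool_rot: [0.0, 1.0, -0.0, 0.001]
ft_force: [3.1, 2.4, 7.4]
grip_width: 0.0172
grip_force: 40.0
```

jog_arm(motion=[0.024, 0.107, 0, 0, 0, 0, 1, 0.014, 0.108, 0, 0, 0, 0, 1, 0.005, 0.109, 0, 0, 0, 0, 1, 0, 0, 0, 0, 0, 0, 1])

```text
time: 12.38
position: [0.5013, -0.1683, 0.1351]
tool_rot: [-0.002, 1.0, -0.006, 0.002]
ft_force: [-2.3, -15.5, 2.3]
grip_width: 0.0169
grip_force: 39.9
```

jog_arm(motion=[0, 0.1, 0, 0, 0, 0, 1, 0, 0, 0, 0, 0, 0, 1])

```text
time: 12.62
position: [0.5013, -0.1679, 0.1351]
tool_rot: [-0.003, 1.0, -0.009, 0.002]
ft_force: [-4.9, -27.1, -0.2]
grip_width: 0.017
grip_force: 39.9
```

It's a firm stop: 27 N and no further travel, with the handle at the black-line direction. Now two full turns back anticlockwise, starting with ease-off and the first part-turn.

jog_arm(motion=[-0.021, -0.21, 0, 0, 0, 0, 1, -0.021, -0.21, 0, 0, 0, 0, 1, -0.125, -0.302, 0, 0, 0, 0, 1, -0.199, -0.259, 0, 0, 0, 0, 1, -0.259, -0.199, 0, 0, 0, 0, 1, -0.302, -0.125, 0, 0, 0, 0, 1, -0.323, -0.043, 0, 0, 0, 0, 1, -0.323, 0.043, 0, 0, 0, 0, 1, -0.302, 0.125, 0, 0, 0, 0, 1, -0.259, 0.199, 0, 0, 0, 0, 1, -0.199, 0.259, 0, 0, 0, 0, 1, -0.125, 0.302, 0, 0, 0, 0, 1])

```text
time: 14.12
position: [0.5983, -0.1765, 0.135]
tool_rot: [-0.0, 1.0, -0.002, -0.0]
ft_force: [-0.6, -3.8, 6.2]
grip_width: 0.0171
grip_force: 40.0
```

jog_arm(motion=[-0.043, 0.323, 0, 0, 0, 0, 1, 0.043, 0.323, 0, 0, 0, 0, 1, 0.125, 0.302, 0, 0, 0, 0, 1, 0.199, 0.259, 0, 0, 0, 0, 1, 0.259, 0.199, 0, 0, 0, 0, 1, 0.302, 0.125, 0, 0, 0, 0, 1, 0.323, 0.043, 0, 0, 0, 0, 1, 0.323, -0.043, 0, 0, 0, 0, 1, 0.302, -0.125, 0, 0, 0, 0, 1, 0.259, -0.199, 0, 0, 0, 0, 1, 0.199, -0.259, 0, 0, 0, 0, 1, 0.125, -0.302, 0, 0, 0, 0, 1])

```text
time: 15.62
position: [0.5022, -0.1485, 0.135]
tool_rot: [0.0, 1.0, 0.0, 0.001]
ft_force: [5.4, 2.9, 7.6]
grip_width: 0.0169
grip_force: 40.0
```

Tracking as planned: handle still gripped, low forces. Second turn.

jog_arm(motion=[0.043, -0.323, 0, 0, 0, 0, 1, -0.043, -0.323, 0, 0, 0, 0, 1, -0.125, -0.302, 0, 0, 0, 0, 1, -0.199, -0.259, 0, 0, 0, 0, 1, -0.259, -0.199, 0, 0, 0, 0, 1, -0.302, -0.125, 0, 0, 0, 0, 1, -0.323, -0.043, 0, 0, 0, 0, 1, -0.323, 0.043, 0, 0, 0, 0, 1, -0.302, 0.125, 0, 0, 0, 0, 1, -0.259, 0.199, 0, 0, 0, 0, 1, -0.199, 0.259, 0, 0, 0, 0, 1, -0.125, 0.302, 0, 0, 0, 0, 1])

```text
time: 17.12
position: [0.5984, -0.1762, 0.135]
tool_rot: [-0.0, 1.0, -0.002, 0.0]
ft_force: [-0.7, -4.2, 7.6]
grip_width: 0.0169
grip_force: 40.0
```

jog_arm(motion=[-0.043, 0.323, 0, 0, 0, 0, 1, 0.043, 0.323, 0, 0, 0, 0, 1, 0.125, 0.302, 0, 0, 0, 0, 1, 0.199, 0.259, 0, 0, 0, 0, 1, 0.259, 0.199, 0, 0, 0, 0, 1, 0.302, 0.125, 0, 0, 0, 0, 1, 0.323, 0.043, 0, 0, 0, 0, 1, 0.323, -0.043, 0, 0, 0, 0, 1, 0.302, -0.125, 0, 0, 0, 0, 1, 0.259, -0.199, 0, 0, 0, 0, 1, 0.199, -0.259, 0, 0, 0, 0, 1, 0.125, -0.302, 0, 0, 0, 0, 1])

```text
time: 18.62
position: [0.5022, -0.1485, 0.135]
tool_rot: [0.0, 1.0, 0.0, 0.001]
ft_force: [5.3, 2.3, 7.0]
grip_width: 0.0169
grip_force: 40.0
```

jog_arm(motion=[0.043, -0.323, 0, 0, 0, 0, 1, -0.013, -0.18, 0, 0, 0, 0, 1, 0, 0, 0, 0, 0, 0, 1, 0, 0, 0, 0, 0, 0, 1])

```text
time: 19.12
position: [0.5012, -0.1695, 0.135]
tool_rot: [0.0, 1.0, -0.001, 0.001]
ft_force: [2.6, -0.1, 9.0]
grip_width: 0.0169
grip_force: 40.0
```

```bash
python3 - <<'E'
from h import *
o=robot.get_obs();print(o['position'],o['ft_force'])
im=robot.camera("top");s=robot.camera("side")
a=cv2.resize(im[195:285,255:390],None,fx=5.9,fy=5.9,interpolation=cv2.INTER_CUBIC)
cv2.imwrite("pics/top2.png",a)
cv2.imwrite("pics/side2.png",cv2.resize(s[170:310,250:430],None,fx=4,fy=4,interpolation=cv2.INTER_CUBIC))
# lever yellow direction from top, before/after same method
for n,i in(("b",cv2.imread("pics/top0.png")),("a",im)):
    m=cv2.inRange(cv2.cvtColor(i,cv2.COLOR_BGR2HSV),(26,150,120),(35,255,255));m[:,:255]=0;m[:,320:]=0;m[:235]=0;m[290:]=0
    v,u=np.nonzero(m);c=back("top",(u.mean(),v.mean()),.102);d=c-np.array([.518,.0462,.102]);print(n,len(u),c,np.arctan2(d[1],-d[0])+.1433)
E
```

```text
[ 0.50122258 -0.16954297  0.13500729] [ 2.57972044 -0.0686468   9.02297015]
b 98 [0.44179635 0.04438087 0.102     ] 0.11943257766294647
a 68 [0.46343657 0.08679978 0.102     ] 0.783004123468806
```

View pics/side2.png

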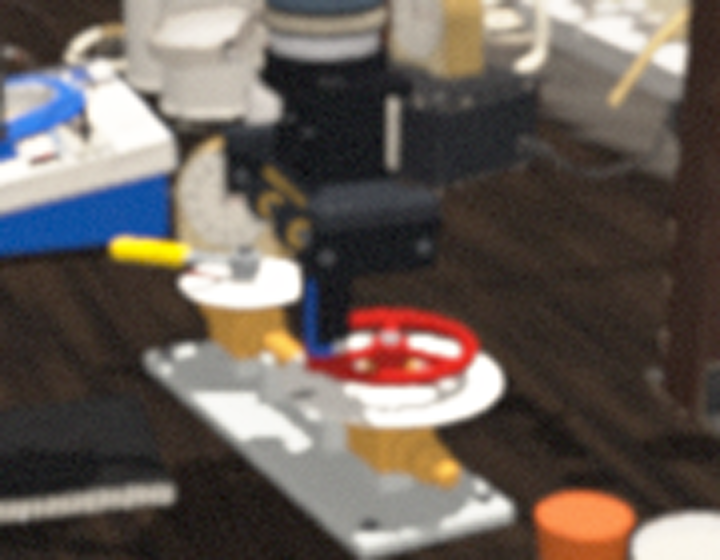

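The side view shows the handle upright between the fingers and over the near side of the disc, around (320,320), with the lever in place. The TCP is within about 1 mm of where it stood at the stop, and the top camera puts the lever at about 0.783. I'll hand it in.

```bash
python3 -c "
from rig import robot
print(robot.hand_in())"
```

```text
the job is handed in; nothing more can be done
None
```

I handed the job in at about 19 s: the lever is on the half-open line (measured within about 1°), and after that the wheel was closed to its stop and backed off two full turns (within about 1 mm at the handle). The gripper is still holding the crank handle; nothing else on the bench was touched on purpose, though I didn't re-check it, and no verdict came back.

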